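Put the dry chopping board away in its slot

TASK

The small green chopping board in the white draining stand is dry. Put it away: stand it upright on edge in the green-marked slot of the wooden board rack, roughly centred along the slot and all the way down on the rack's floor, and let go; lower it in rather than dropping it, and leave the yellow and the red board standing where they are.

Things in the scene. Friction and masses are not known exactly. Their poses are not given: they have to be found in the camera images.
- board_green_centre (a point): Centre of the green plastic chopping board to be put away: a flat plate 120 mm long (its x), 9 mm thick (its y, the direction to pinch it) and 110 mm tall (its z, up), with a 16 mm hanging hole in one upper corner, clear of the middle of the top edge. It starts standing on edge in one of the two slots of the white draining stand; this point is half-way up, 55 mm below its top edge. Mass about 0.13 kg.
- board_yellow_centre (a point): Centre of an identical yellow board that stands in the other slot of the draining stand, 70 mm from the green one, parallel to it (which is in which slot varies). It stays there.
- board_red_centre (a point): Centre of an identical red board that stands in the middle slot of the wooden rack. It stays there.
- drainer: The draining stand, fixed: a white plastic tray 110 x 130 mm, floor of the slots 12 mm above the worktop, with two slots between steel wires, along its x at y = -35 and +35 mm. Origin at the centre of its underside, z up. Wires reach 71 mm above the worktop.
- rack: The board rack, fixed: a light wooden base 150 (x) x 200 (y) x 12 mm with three slots between dark wires, running along its x, each with a coloured strip along its floor: yellow at y = +70 mm (empty), red at y = 0 (holds the red board), green at y = -70 mm (empty). Origin at the centre of its underside, z up. Wires reach 71 mm above the worktop.
- slot_green (a point): Middle of the floor of the green-marked slot, 12 mm above the worktop; x runs along the slot, y across it, z up. The slot is 13 mm wide between its wires up to 48 mm above the worktop, then flares to a 33 mm mouth; the wires reach 71 mm above the worktop and stand at x = -35 and +35 mm, with rails along the mouth from x = -45 to +45 mm.
Mind the look-alikes: they are no part of the job. Of the things that look like the part that bears board_green_centre, the larger one is meant.

How it is judged (in metres and radians):
At the end, for the whole second after the job is handed in: The green board stands at rest and released in the green-marked slot, its bottom edge on the slot's floor (within 8 mm), its middle within 30 mm of the slot's middle along it, upright and in line with the slot within 10 degrees (x of board_green_centre in the frame of slot_green between -0.03 and 0.03 m and y of board_green_centre in the frame of slot_green between -0.015 and 0.015 m and z of board_green_centre in the frame of slot_green between 0.045 and 0.063 m and angle between board_green_centre's own z axis and vertical below 0.18 rad and angle between the x axis of board_green_centre and the x axis of slot_green, either way round below 0.18 rad and linear speed of board_green below 0.02 m/s); the robot touches nothing.
It fails at once if the yellow board is moved more than 30 mm or tipped over (distance of board_yellow_centre from where it was at the start of the episode above 0.03 m or angle between board_yellow_centre's own z axis and vertical above 0.35 rad).
It fails at once if the red board is moved more than 30 mm or tipped over (distance of board_red_centre from where it was at the start of the episode above 0.03 m or angle between board_red_centre's own z axis and vertical above 0.35 rad).
It fails at once if the green board is dropped: it falls freely at more than 0.8 m/s (linear speed of board_green above 0.8 m/s and contact force between the fingers and board_green below 0.1 N).
It also fails if it takes over 37 s, if anything falls off the work surface, if the arm or the gripper's body presses on something with over 40 N, if the wrist force passes 120 N, or if a joint passes its speed limit or range.

ROBOT

A 6-joint arm with a two-finger parallel gripper is mounted at the origin on a cart in front of the work surface, level with it; the furniture and walls round the work are solid. World frame = base frame: x ahead of the robot, y to its left, z up, the work surface at z = 0. Lengths are in m, angles in degrees, forces in N, time in s.
With the tool pointing down it reaches from about 0.4 to 0.825 m from the base axis. Payload 7 kg.
Tool frame: the origin (TCP) lies between the finger pads; the fingertips stand 19 mm ahead of it and the grasp point (between the pads) is the TCP; z points along the fingers, y is the line along which they close (so a half turn about z gives the same grasp; the last joint's range is limited). The gripper opens to 88 mm and grips with 3 to 60 N. Pads are 19 mm wide; open, the fingers measure 130 mm over their backs; the gripper's body (78 mm by 193 mm) begins 47 mm behind the grasp point.
Start: joints at [81.308, 20.546, 0.682, 0, -70.136, -16.507], TCP at [0.287, 0.611, 0.246] pointing down, gripper open.
Joint ranges: [-176.03, 176.03], [-82.01, 121.73], [-58.28, 71.71], [-173.87, 95.51], [-174.79, -0.11], [-173.66, 173.66]. Speed limits (degrees/s): [136.94, 136.94, 172.46, 180, 180, 180].

INTERFACE

Orientations are given as [roll, pitch, yaw] about the fixed x, y, z axes, in that order (R = Rz(yaw) Ry(pitch) Rx(roll)).
In Python, from plant import get_obs, snapshot, close_job, spot_in, spot_point gives the robot as it stands.
- The arm moves only by the tool play_rows, never from a script. Its argument "plan" is a list of rows, each a list of 6 numbers: the shift along the tool's x, y, z in cm, then the turn, a rotation vector about the tool's x, y, z in degrees. A call has 1 to 20 rows; each row shifts and turns the commanded pose from where the row before left it, along the tool's axes as they then stand; what a row does not reach is not made up. A row lasts 1/12 s, in which the tool goes at most 41.7 mm and 7.16 degrees, less where a joint would pass 70% of its speed; a pose out of reach is approached as far as the arm can. A call is refused whole if a number of a shift passes 4.17 or a number of a turn 7.16, either way. A call with a gripper value outside its range is refused whole. "grip" is the finger opening in cm, from 0 to 8.76, set as the call begins (left out, the last holds). The fingers move at their own pace and stop on an object; the grip force is fixed at half the most. Time passes only in rows, so rows that do not move let the fingers close. It gives the time, the measured TCP pose, the force, the opening and the grip force at its end, in the units of the state.
- get_obs(): the state, without advancing time (a new reading comes with each control period).
- snapshot(name): name is "scene" or "top"; returns a dict with "frame" (400x640x3 uint8, red, green, blue), "fx", "fy", "cx", "cy" (pixels), "position" and "attitude" of the camera in the world. Camera axes: x right, y down, z forward; pixel columns grow to the right and rows downward; lengths in m; the calibration is good to about 2 mm. A picture is of the moment at which its call begins. There is no depth.
- close_job(): hands the job in; it is judged then, once.
Trained networks look in the newest picture that a camera, given by its name, has taken for a name from the list of things; names that differ only in an ending like _2 or _b are one class to them, and where a whole thing is asked for, a point or a joint stands for the part that bears it (a point fixed in the world has none). Each returns a list of dicts, best first, with "score" (0 to 1); they miss things now and then, are a little off and sometimes report something else, mostly with a low value. They report only what shows in the picture. A call takes as long as a camera call. They do not tell look-alikes from the thing itself.
- spot_in(camera, thing): "position" ([x, y, z] in m, in world coordinates, good to about 4 mm: the middle of the surface that is visible of it).
- spot_point(camera, thing): "position" ([x, y, z] in m, in world coordinates, good to about 4 mm: a listed point, or the origin of a listed thing).
The state is a dict: "clock": time; "joint_pos": joint angles; "qvel": joint speeds; "tau": joint torques, N m; "tool_pos": TCP position; "orientation": TCP orientation; "force": force on the tool from outside, world axes, zero at the start; "moment": the same for the moment, N m; "opening": finger opening in m; "gripper_force": force on a finger pad.
Only numpy, scipy, OpenCV 4.12 (cv2) and the standard library are available. Lean on these libraries where they do the work, as an engineer would, in place of code of your own. Each camera call takes 0.05 s, during which the arm holds its last target. There are 200 camera calls.

## Working session

There is one attempt and no reset: what is moved stays moved. The work goes in short steps, Python scripts to look and compute and a tool call to move; the robot and the scene stay as the last step left them, time stands still between calls to the robot, and variables do not carry over. Pictures are saved under pics/ and viewed, at most 10 in all, crops included, and the job is handed in when it is done.

Besides the shell and the picture viewer there is one more tool, called as name([rows], argument=value, ...), one row to a line, values as JSON. play_rows: Moves the arm, as the interface text tells. Its arguments: {"type":"object","properties":{"plan":{"type":"array","items":{"type":"array","items":{"type":"number"}}},"grip":{"type":"number"}},"required":["plan"]}

```bash
mkdir -p pics
cat > h.py <<'E'
import numpy as np, cv2
from plant import *
from scipy.spatial.transform import Rotation as R
def save(s,n,crop=None,k=1):
    f=s["frame"][:,:,::-1]
    if crop: x0,y0,x1,y1=crop; f=f[y0:y1,x0:x1]
    cv2.imwrite(f"pics/{n}.png",cv2.resize(np.ascontiguousarray(f),None,fx=k,fy=k,interpolation=cv2.INTER_CUBIC))
E
python3 - <<'E'
from h import *
np.set_printoptions(precision=4,suppress=True)
o=get_obs();print(o)
for c in("scene","top"):
    s=snapshot(c);save(s,c+"0");print(c,{k:s[k] for k in s if k!="frame"})
    for t in("board_green_centre","board_yellow_centre","board_red_centre","drainer","rack","slot_green"):
        print(t,[(np.round(d["position"],3).tolist(),round(d["score"],2)) for d in spot_point(c,t)[:3]])
E
```

```text
{'clock': 0.0, 'joint_pos': array([ 81.3079,  20.5924,   0.6336,  -0.0198, -70.134 , -16.5053]), 'qvel': array([ 0.0502,  0.0725,  0.0404,  0.0117, -0.0217, -0.0266]), 'tau': array([  0.0012, -58.2715,  29.3046,   6.9967,   0.007 ,  -0.0002]), 'tool_pos': array([0.2872, 0.6103, 0.2446]), 'orientation': array([179.9058,  -0.0086, -25.2041]), 'force': array([-0.1903,  0.2318, -0.0504]), 'moment': array([-0.0188, -0.0216,  0.0065]), 'gripper_force': 0.0, 'opening': 0.08750071953106321}
scene {'fx': 517.1688803679973, 'fy': 517.1688803679973, 'cx': 322.1730636194873, 'cy': 203.89660351743262, 'position': array([-0.1829, -1.0011,  1.2481]), 'attitude': array([-132.7677,   -1.3035,  -28.0897])}
board_green_centre [([0.409, 0.543, 0.038], 0.76), ([0.435, 0.193, 0.064], 0.56)]
board_yellow_centre []
board_red_centre [([0.463, -0.171, 0.067], 0.81)]
drainer [([0.425, 0.164, -0.001], 0.72)]
rack [([0.465, -0.169, -0.003], 0.87)]
slot_green [([0.465, -0.236, 0.015], 0.94)]
top {'fx': 499.0748676602324, 'fy': 499.0748676602324, 'cx': 313.023031202259, 'cy': 202.0730347764127, 'position': array([0.1933, 0.1429, 1.6762]), 'attitude': array([-171.3673,    0.1649,  -89.8566])}
board_green_centre [([0.434, 0.199, 0.068], 0.7), ([0.412, 0.543, 0.04], 0.51), ([0.467, -0.231, 0.011], 0.48)]
board_yellow_centre [([0.412, 0.126, 0.066], 0.42)]
board_red_centre [([0.462, -0.165, 0.064], 0.86)]
drainer [([0.465, -0.166, -0.003], 0.53)]
rack [([0.463, -0.17, -0.005], 0.83)]
slot_green [([0.47, -0.232, 0.009], 0.77)]
```

View pics/scene0.png

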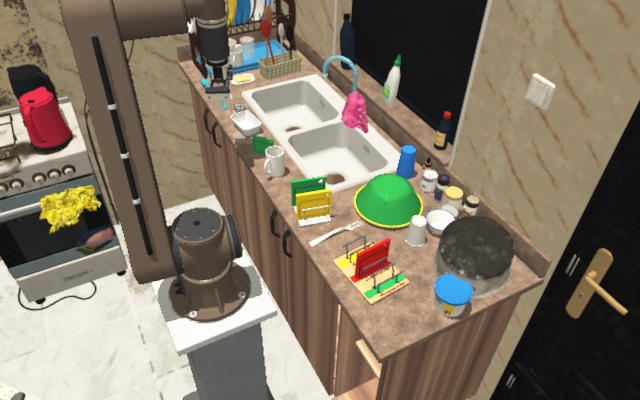

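View pics/top0.png

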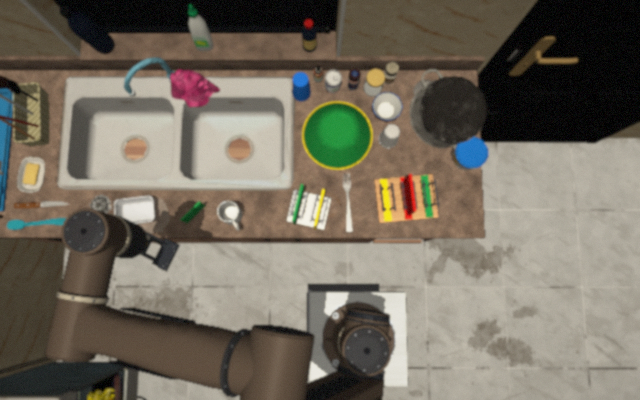

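Scene: the arm is at upper left. The white drainer is at (312,207), holding a green board (308,190) and a yellow one (313,207). The rack is at (372,270). Top: drainer at (310,208), rack at (407,198) with its green strip at (428,197).
Candidates for the green board: A in the drainer, top (300,205) / scene (308,190). B lies alone by the mug, top (192,211) / scene (262,145), and is smaller. A fits, since it is larger and stands in the drainer. I'll confirm that in a crop and measure.

```bash
cat >> h.py <<'E'
def ray(s,u,v,z):
    M=R.from_euler("xyz",s["attitude"],degrees=True).as_matrix()
    d=M@np.array([(u-s["cx"])/s["fx"],(v-s["cy"])/s["fy"],1.]); p=np.array(s["position"])
    return p+d*(z-p[2])/d[2]
def proj(s,P):
    M=R.from_euler("xyz",s["attitude"],degrees=True).as_matrix()
    c=(np.atleast_2d(P)-s["position"])@M
    return np.c_[s["fx"]*c[:,0]/c[:,2]+s["cx"],s["fy"]*c[:,1]/c[:,2]+s["cy"]]
def blob(s,hue,box,smin=130,vmin=60):
    h=cv2.cvtColor(s["frame"],cv2.COLOR_RGB2HSV); m=np.zeros(h.shape[:2],bool)
    x0,y0,x1,y1=box; m[y0:y1,x0:x1]=1
    m&=(h[...,0]>=hue[0])&(h[...,0]<=hue[1])&(h[...,1]>smin)&(h[...,2]>vmin)
    v,u=np.nonzero(m); return np.c_[u,v].astype(np.float32)
E
python3 - <<'E'
from h import *
np.set_printoptions(precision=4,suppress=True)
s=snapshot("top"); a=s["frame"][160:250,170:460]
cv2.imwrite("pics/topc.png",cv2.resize(a[:,:,::-1],None,fx=2.7,fy=2.7,interpolation=cv2.INTER_CUBIC))
for n,hue,box,z in(("green",(45,85),(284,175,312,235),.1),("yellow",(20,35),(308,180,335,235),.1),("red",(0,8),(398,165,420,235),.1),("gstrip",(45,85),(418,165,445,235),.012),("ystrip",(20,35),(375,165,398,235),.012),("B",(45,85),(175,195,212,230),.02)):
    p=blob(s,hue,box); r=cv2.minAreaRect(p); q=cv2.boxPoints(r)
    c=ray(s,*r[0],z); w=np.array([ray(s,*x,z)[:2] for x in q]); e=np.diff(np.r_[w,w[:1]],axis=0)
    L=np.linalg.norm(e,axis=1); i=L.argmax()
    print(n,len(p),r,"c",c,"L",L[:2],"ang",np.degrees(np.arctan2(e[i,1],e[i,0]))%180)
E
```

```text
green 85 ((297.7647399902344, 202.94119262695312), (2.9104275703430176, 36.865413665771484), 14.03624439239502) c [0.4297 0.1968 0.1   ] L [0.1189 0.0094] ang 166.52628729962757
yellow 124 ((319.6384582519531, 208.02474975585938), (5.27371883392334, 40.9592170715332), 10.124671936035156) c [0.4134 0.1269 0.1   ] L [0.1319 0.0169] ang 170.04707803592268
red 459 ((408.4692687988281, 196.25384521484375), (45.76881790161133, 13.02364730834961), 82.87498474121094) c [ 0.452  -0.1572  0.1   ] L [0.0421 0.1479] ang 5.435477560477324
gstrip 152 ((426.5036926269531, 195.69515991210938), (39.44845199584961, 4.958002090454102), 82.56858825683594) c [ 0.4685 -0.2348  0.012 ] L [0.0169 0.1345] ang 5.499723035558418
ystrip 370 ((385.55206298828125, 199.49452209472656), (43.91526794433594, 9.369287490844727), 83.9909896850586) c [ 0.4552 -0.0963  0.012 ] L [0.0319 0.1497] ang 4.758375559437667
B 90 ((191.41722106933594, 211.40689086914062), (6.31145715713501, 24.166234970092773), 48.36646270751953) c [0.4122 0.5555 0.02  ] L [0.0799 0.0217] ang 132.9765125702778
```

View pics/topc.png

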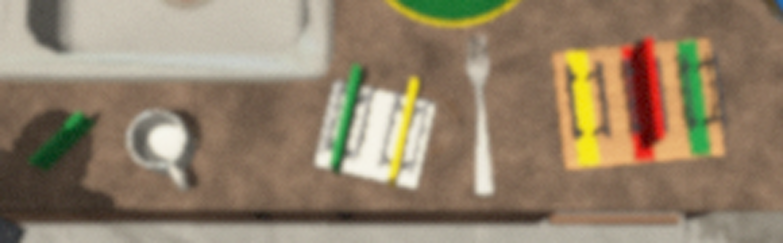

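The crop settles it: A is about 120 mm long and stands in the drainer. B measures about 80 mm, so it is the smaller look-alike. I'll move above A now, at roughly (0.433, 0.196) with yaw about -12.5°. The fingers stay partly open to clear the yellow board.

play_rows([
  [2.2, 2.23, 0, 0, 0, 0],
  [2.2, 2.23, 0, 0, 0, 0],
  [2.2, 2.23, 0, 0, 0, 0],
  [2.2, 2.23, 0, 0, 0, 0],
  [2.2, 2.23, 0, 0, 0, 0],
  [2.2, 2.23, 0, 0, 0, 0],
  [2.2, 2.23, 0, 0, 0, 0],
  [2.2, 2.23, 0, 0, 0, 0],
  [2.2, 2.23, 0, 0, 0, 0],
  [2.2, 2.23, 0, 0, 0, 0],
  [2.2, 2.23, 0, 0, 0, 0],
  [2.2, 2.23, 0, 0, 0, 0],
  [2.2, 2.23, 0, 0, 0, 0],
  [2.2, 2.23, 0, 0, 0, 0],
  [0, 0, 0, 0, 0, -6.3],
  [0, 0, 0, 0, 0, -6.4],
  [0, 0, 0, 0, 0, 0],
  [0, 0, 0, 0, 0, 0],
], grip=3.5)

```text
clock: 2.25
tool_pos: [0.4332, 0.197, 0.2457]
orientation: [-180.0, -0.0, -12.7]
force: [-0.7, -1.1, -0.3]
opening: 0.0352
gripper_force: 0.0
```

Run:
```python
from h import *
np.set_printoptions(precision=4,suppress=True)
o=get_obs();print(o["clock"],o["tool_pos"],o["orientation"],o["opening"])
s=snapshot("scene"); save(s,"sc1",(240,120,440,320),3)
for t in("board_green_centre","board_yellow_centre","slot_green"):
    print(t,[(np.round(d["position"],3).tolist(),round(d["score"],2)) for d in spot_point("scene",t)[:3]])
yw=np.radians(-12.5);x=np.array([np.cos(yw),np.sin(yw),0])
c=np.array([.433,.196,.067])
print("pred green top corners",proj(s,[c+.06*x+[0,0,.055],c-.06*x+[0,0,.055]]))
T=o["tool_pos"];print("tcp px",proj(s,[T,T-[0,0,.14]]))
```

```text
2.25 [0.4332 0.197  0.2457] [-179.9816   -0.0112  -12.708 ] 0.03516324413529769
board_green_centre [([0.409, 0.546, 0.04], 0.6), ([0.433, 0.194, 0.063], 0.58), ([0.416, 0.127, 0.067], 0.36)]
board_yellow_centre [([0.415, 0.126, 0.07], 0.94)]
slot_green [([0.465, -0.236, 0.017], 0.79)]
pred green top corners [[325.6515 175.2184]
 [291.3492 180.735 ]]
tcp px [[308.7346 148.3155]
 [308.5249 181.4317]]
```

View pics/sc1.png

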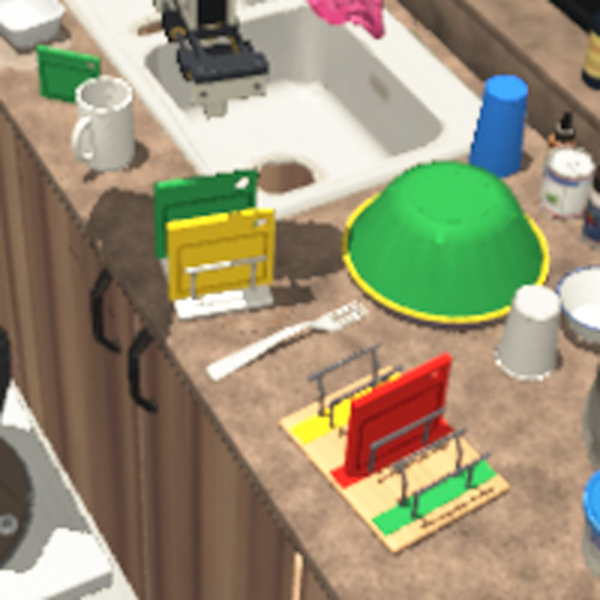

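The crop shows the gripper above the green board. The board's top corners are at about (292,181) and (325,177), within 2 px of my prediction. Next I descend and grip.

play_rows([
  [0, 0, 2.5, 0, 0, 0],
  [0, 0, 2.5, 0, 0, 0],
  [0, 0, 2.5, 0, 0, 0],
  [0, 0, 2.5, 0, 0, 0],
  [0, 0, 1.5, 0, 0, 0],
  [0, 0, 1.5, 0, 0, 0],
  [0, 0, 1.0, 0, 0, 0],
  [0, 0, 0, 0, 0, 0],
  [0, 0, 0, 0, 0, 0],
])

```text
clock: 3.2
tool_pos: [0.433, 0.1972, 0.1053]
orientation: [179.9, 0.0, -12.5]
force: [0.1, -0.0, 1.5]
opening: 0.0349
gripper_force: 0.0
```

play_rows([
  [0, 0, 0, 0, 0, 0],
  [0, 0, 0, 0, 0, 0],
  [0, 0, 0, 0, 0, 0],
  [0, 0, 0, 0, 0, 0],
  [0, 0, 0, 0, 0, 0],
  [0, 0, 0, 0, 0, 0],
  [0, 0, 0, 0, 0, 0],
  [0, 0, 0, 0, 0, 0],
], grip=0)

```text
clock: 3.87
tool_pos: [0.4333, 0.1972, 0.106]
orientation: [-180.0, -0.0, -12.5]
force: [-2.6, -0.5, 7.1]
opening: 0.0088
gripper_force: 30.0
```

play_rows([
  [0, 0, -0.7, 0, 0, 0],
  [0, 0, -1.3, 0, 0, 0],
  [0, 0, -2, 0, 0, 0],
  [0, 0, -2, 0, 0, 0],
  [0, 0, -2, 0, 0, 0],
  [0, 0, -2, 0, 0, 0],
  [0, 0, -2, 0, 0, 0],
  [0, 0, -2, 0, 0, 0],
  [0, 0, -1, 0, 0, 0],
  [0, 0, 0, 0, 0, 0],
  [0, 0, 0, 0, 0, 0],
])

```text
clock: 4.78
tool_pos: [0.4329, 0.1971, 0.2552]
orientation: [-180.0, 0.0, -12.5]
force: [-0.2, -0.3, -1.8]
opening: 0.0087
gripper_force: 30.0
```

Run:
```python
from h import *
np.set_printoptions(precision=4,suppress=True)
o=get_obs();print(o["clock"],o["tool_pos"],o["orientation"],o["opening"],o["force"])
s=snapshot("scene"); save(s,"sc2",(240,80,440,280),3)
t=snapshot("top")
for c in ("scene","top"):
  for n in("board_green_centre","slot_green","rack","board_red_centre"):
    print(c,n,[(np.round(d["position"],3).tolist(),round(d["score"],2)) for d in spot_point(c,n)[:3]])
T=o["tool_pos"]; M=R.from_euler("xyz",o["orientation"],degrees=True).as_matrix()
for z in(-.017,):
  print("pred corners",proj(s,[T+M@[a,0,b] for a in(-.06,.06) for b in(-.017,.093)]))
print("tool delta cm",100*M.T@(np.array([.468,-.236,T[2]])-T))
# rack model vs image
y=np.radians(5.3);Rz=np.array([[np.cos(y),-np.sin(y)],[np.sin(y),np.cos(y)]]);sl=np.array([.468,-.236])
P=[np.r_[sl+Rz@[a,b],.012] for a in(-.075,.075) for b in(-.03,.17)]
print("rack corners scene",proj(s,P),"top",proj(t,P))
```

```text
4.7833 [0.4329 0.1971 0.2552] [-179.9654    0.0163  -12.5125] 0.008683591548797349 [-0.1537 -0.2608 -1.8144]
scene board_green_centre [([0.436, 0.197, 0.212], 0.82), ([0.411, 0.545, 0.04], 0.79)]
scene slot_green [([0.468, -0.237, 0.016], 0.74), ([0.426, 0.163, -0.001], 0.47)]
scene rack [([0.462, -0.17, 0.001], 0.65)]
scene board_red_centre [([0.464, -0.17, 0.068], 0.61)]
top board_green_centre [([0.431, 0.2, 0.219], 0.38)]
top slot_green [([0.466, -0.233, 0.012], 0.67)]
top rack [([0.464, -0.17, -0.004], 0.8), ([0.47, -0.234, 0.011], 0.68)]
top board_red_centre [([0.462, -0.167, 0.065], 0.72)]
pred corners [[290.3328 144.2895]
 [290.9516 171.2507]
 [326.7413 139.0081]
 [325.7863 165.8013]]
tool delta cm [12.8091 41.5226 -0.0287]
rack corners scene [[369.9134 302.5131]
 [331.5645 258.7587]
 [409.1047 280.8935]
 [369.377  240.2917]] top [[438.5113 217.012 ]
 [379.2251 222.3605]
 [432.885  173.3751]
 [374.3776 178.5979]]
```

View pics/sc2.png

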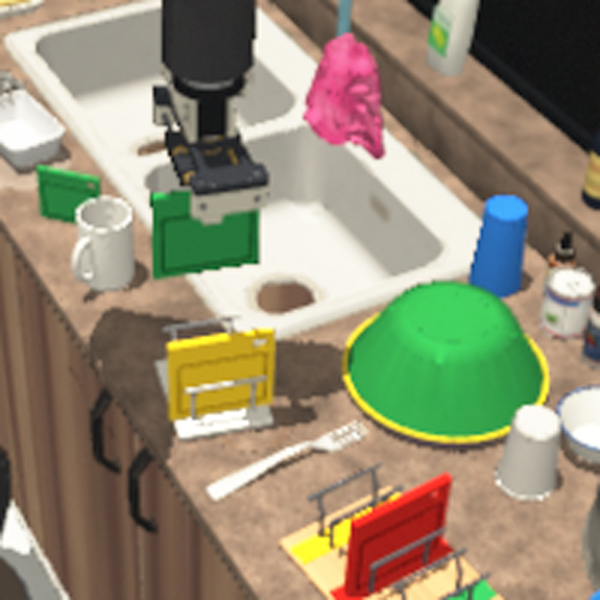

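The board is held level, with its corners where predicted at about (291,147) and (291,172). The rack corners also agree to about 2 px. Carrying it over the slot now.

play_rows([
  [0.43, 1.38, -0.5, 0, 0, 0],
  [0.85, 2.77, -0.5, 0, 0, 0],
  [0.85, 2.77, 0, 0, 0, 0],
  [0.85, 2.77, 0, 0, 0, 0],
  [0.85, 2.77, 0, 0, 0, 0],
  [0.85, 2.77, 0, 0, 0, 0],
  [0.85, 2.77, 0, 0, 0, 0],
  [0.85, 2.77, 0, 0, 0, 0],
  [0.85, 2.77, 0, 0, 0, 0],
  [0.85, 2.77, 0, 0, 0, 0],
  [0.85, 2.77, 0, 0, 0, 0],
  [0.85, 2.77, 0, 0, 0, 0],
  [0.85, 2.77, 0, 0, 0, 0],
  [0.85, 2.77, 0, 0, 0, 0],
  [0.85, 2.77, 0, 0, 0, 0],
  [0.43, 1.38, 0, 0, 0, 0],
  [0, 0, 0, 0, 0, -6],
  [0, 0, 0, 0, 0, -6],
  [0, 0, 0, 0, 0, -5.8],
  [0, 0, 0, 0, 0, 0],
])

```text
clock: 6.95
tool_pos: [0.4674, -0.2366, 0.2656]
orientation: [-180.0, 0.0, 5.5]
force: [0.7, 0.2, -1.2]
opening: 0.0088
gripper_force: 30.0
```

play_rows([
  [0, 0, 1.5, 0, 0, 0],
  [0, 0, 2, 0, 0, 0],
  [0, 0, 2, 0, 0, 0],
  [0, 0, 0, 0, 0, 0],
  [0, 0, 0, 0, 0, 0],
])

```text
clock: 7.37
tool_pos: [0.4672, -0.2362, 0.2103]
orientation: [-180.0, 0.1, 5.2]
force: [0.5, 0.1, 0.3]
opening: 0.0084
gripper_force: 30.0
```

Run:
```python
from h import *
np.set_printoptions(precision=4,suppress=True)
o=get_obs();print(o["clock"],o["tool_pos"],o["orientation"],o["opening"],o["force"])
s=snapshot("scene"); save(s,"sc3",(320,180,460,320),4.2)
t=snapshot("top")
for c in ("scene","top"):
  for n in("board_green_centre","slot_green","rack","board_red_centre"):
    print(c,n,[(np.round(d["position"],3).tolist(),round(d["score"],2)) for d in spot_point(c,n)[:3]])
```

```text
7.3667 [ 0.4672 -0.2362  0.2103] [-179.9916    0.1211    5.1834] 0.008434827980755028 [0.4857 0.1431 0.295 ]
scene board_green_centre [([0.466, -0.24, 0.169], 0.82), ([0.412, 0.542, 0.037], 0.66)]
scene slot_green [([0.468, -0.235, 0.017], 0.8)]
scene rack [([0.461, -0.168, -0.001], 0.84)]
scene board_red_centre [([0.466, -0.174, 0.066], 0.85)]
top board_green_centre [([0.41, 0.542, 0.042], 0.76), ([0.467, -0.238, 0.174], 0.44)]
top slot_green [([0.468, -0.234, 0.01], 0.78)]
top rack []
top board_red_centre [([0.468, -0.239, 0.174], 0.28)]
```

View pics/sc3.png

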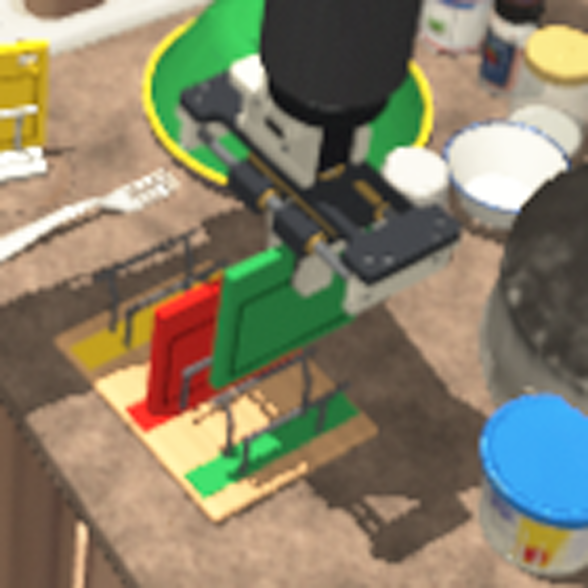

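The board hangs parallel to and above the green slot, whose rails run around (390,280) full-frame. It lines up within about 2 mm, so I lower it in stages and watch the force.

play_rows([
  [0, 0, 1, 0, 0, 0],
  [0, 0, 1, 0, 0, 0],
  [0, 0, 1, 0, 0, 0],
  [0, 0, 1, 0, 0, 0],
  [0, 0, 1, 0, 0, 0],
  [0, 0, 1, 0, 0, 0],
  [0, 0, 0.5, 0, 0, 0],
  [0, 0, 0, 0, 0, 0],
])

```text
clock: 8.53
tool_pos: [0.467, -0.2359, 0.1438]
orientation: [-180.0, 0.2, 5.3]
force: [-0.0, -0.3, -0.1]
opening: 0.0088
gripper_force: 30.0
```

play_rows([
  [0, 0, 0.5, 0, 0, 0],
  [0, 0, 0.5, 0, 0, 0],
  [0, 0, 0.5, 0, 0, 0],
  [0, 0, 0.5, 0, 0, 0],
  [0, 0, 0, 0, 0, 0],
])

```text
clock: 8.95
tool_pos: [0.4673, -0.2359, 0.1245]
orientation: [-180.0, 0.1, 5.3]
force: [-0.7, 0.5, -1.8]
opening: 0.009
gripper_force: 30.0
```

play_rows([
  [0, 0, 0.4, 0, 0, 0],
  [0, 0, 0.4, 0, 0, 0],
  [0, 0, 0.4, 0, 0, 0],
  [0, 0, 0.3, 0, 0, 0],
  [0, 0, 0.2, 0, 0, 0],
  [0, 0, 0, 0, 0, 0],
  [0, 0, 0, 0, 0, 0],
])

```text
clock: 9.53
tool_pos: [0.4678, -0.2361, 0.1085]
orientation: [180.0, 0.0, 5.3]
force: [-0.4, 0.8, -1.2]
opening: 0.0088
gripper_force: 30.0
```

play_rows([
  [0, 0, 0.15, 0, 0, 0],
  [0, 0, 0.15, 0, 0, 0],
  [0, 0, 0.1, 0, 0, 0],
  [0, 0, 0, 0, 0, 0],
  [0, 0, 0, 0, 0, 0],
])

```text
clock: 9.95
tool_pos: [0.4682, -0.2363, 0.106]
orientation: [180.0, -0.1, 5.3]
force: [-3.7, 2.0, 11.6]
opening: 0.009
gripper_force: 30.0
```

Contact with the floor shows at the expected height (z about 0.106, 11.6 N upward). I release with a small opening, since the red board is near, and retreat straight up.

play_rows([
  [0, 0, 0, 0, 0, 0],
  [0, 0, 0, 0, 0, 0],
  [0, 0, 0, 0, 0, 0],
  [0, 0, 0, 0, 0, 0],
  [0, 0, 0, 0, 0, 0],
  [0, 0, 0, 0, 0, 0],
], grip=3.5)

```text
clock: 10.45
tool_pos: [0.4678, -0.2361, 0.1044]
orientation: [-180.0, 0.0, 5.3]
force: [0.8, 0.8, -0.5]
opening: 0.0344
gripper_force: 0.0
```

play_rows([
  [0, 0, -0.5, 0, 0, 0],
  [0, 0, -1, 0, 0, 0],
  [0, 0, -2, 0, 0, 0],
  [0, 0, -2, 0, 0, 0],
  [0, 0, -2, 0, 0, 0],
  [0, 0, -2, 0, 0, 0],
  [0, 0, -2, 0, 0, 0],
  [0, 0, -2, 0, 0, 0],
  [0, 0, -1, 0, 0, 0],
  [0, 0, 0, 0, 0, 0],
  [0, 0, 0, 0, 0, 0],
  [0, 0, 0, 0, 0, 0],
])

```text
clock: 11.45
tool_pos: [0.4672, -0.2359, 0.2487]
orientation: [-180.0, 0.1, 5.3]
force: [0.1, 0.3, -0.2]
opening: 0.035
gripper_force: 0.0
```

Run:
```python
from h import *
np.set_printoptions(precision=4,suppress=True)
o=get_obs();print(o["clock"],o["tool_pos"],o["opening"],o["force"])
s=snapshot("scene"); save(s,"sc4",(300,160,460,320),3.7)
for n in("board_green_centre","board_yellow_centre","slot_green","board_red_centre"):
    print(n,[(np.round(d["position"],3).tolist(),round(d["score"],2)) for d in spot_point("scene",n)[:3]])
```

```text
11.45 [ 0.4672 -0.2359  0.2487] 0.034966593694090595 [ 0.093   0.3472 -0.1616]
board_green_centre [([0.47, -0.239, 0.06], 0.56), ([0.409, 0.542, 0.039], 0.54)]
board_yellow_centre [([0.415, 0.129, 0.07], 0.95)]
slot_green [([0.467, -0.239, 0.019], 0.89)]
board_red_centre [([0.463, -0.169, 0.067], 0.73)]
```

View pics/sc4.png

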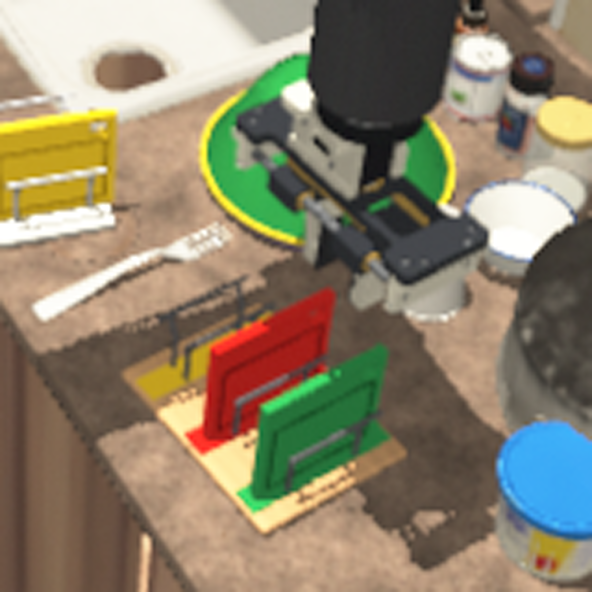

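The green board stands upright and seated in the green slot, at about (387,274) full-frame. The red and yellow boards haven't moved, and the gripper is clear.

```bash
python3 -c "
from plant import *
print(close_job())"
```

```text
the job is handed in; nothing more can be done
None
```

The green board now stands upright on the floor of the rack's green-marked slot, released and centred to within a few mm by camera. The red and yellow boards were not disturbed, and the job is handed in at about 11.5 s (the hand-in returned no verdict).

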